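# Push the row of blue cells home in the battery module

## Robot

A 6-joint arm with a two-finger parallel gripper is mounted at the origin on the work surface. World frame = base frame: x ahead of the robot, y to its left, z up, the work surface at z = 0. Lengths are in m, angles in rad, forces in N, time in s.
With the tool pointing down it reaches from about 0.3 to 0.875 m from the base axis. Payload 4.2 kg.
Tool frame: the origin (TCP) lies at the very end of the fingers, on their centre line; the grasp point (between the pads) lies 19 mm behind it (manip.grip_depth is the distance from the TCP to the grasp point, in m); z points along the fingers, y is the direction in which the jaws open and shut (so a half turn about z gives the same grasp; the last joint's range is limited). The gripper opens to 85 mm and grips with 20 to 120 N. Pads are 22 mm wide; open, the fingers measure 114 mm over their backs; the gripper's body (76 mm by 85 mm) begins 54 mm behind the grasp point. The pads swing forward as they close: fully open they stand 13 mm farther back than shut.
Start: joints at [1.089, 0.32, 1.565, -0, 1.257, -0.02], TCP at [0.256, 0.515, 0.231] pointing down, gripper open.
Joint ranges: [-3.11, 3.11], [-0.84, 2.01], [0.21, 2.61], [-1.34, 4.49], [0.05, 2.63], [-2.56, 2.56]. Speed limits (rad/s): [2.57, 2.57, 3.14, 3.14, 3.14, 3.14].

## Interface

Orientations are given as a 3x3 rotation matrix whose columns are the frame's x, y, z axes.
In Python, from station import status, eyes, order, manip gives the robot as it stands. The module is installed in compiled form; this text tells all that it offers.
- The arm moves only by the shell command python3 -m inch 'ROWS' [FORCE]. ROWS is JSON, a list of rows, each a list of 3 entries, a list of its own where there are three numbers: the gripper command: -1 is shut, 1 is fully open, values between are in proportion, then the shift along the tool's x, y, z in mm, then the turn, a rotation vector about the tool's x, y, z in rad. A call has 1 to 10 rows; each row shifts and turns the pose as measured when the row begins, along the tool's axes as they then stand; what a row does not reach is not made up. A row lasts 1/12 s, in which the tool goes at most 41.7 mm and 7.16 degrees, less where a joint would pass 70% of its speed; a pose out of reach is approached as far as the arm can. A call with a gripper value outside its range is refused whole. The fingers move at their own pace and stop on an object; FORCE is the grip in N (left out, the last holds). Time passes only in rows, so rows that do not move let the fingers close. It gives the time, the measured TCP pose, the force and the opening at its end, in the units of the state.
- status.read_state(): the state, without advancing time (a new reading comes with each control period).
- eyes.camera(name): name is "scene" or "top" or "wrist"; returns a dict with "pixels" (480x640x3 uint8, red, green, blue), "fov_y" (degrees; the focal length in pixels is half the picture's height over the tangent of half this angle, whatever the lens; pixels are square), "cx", "cy" (the principal point, pixels), "R" (3x3) and "t" (3): a world point X has camera coordinates R X + t. Camera axes: x right, y down, z forward; pixel columns grow to the right and rows downward; lengths in m; the calibration is good to about 2 mm. The wrist camera is an equidistant fisheye: a pixel r from the principal point sees the ray r / f radians off the axis. A picture is of the moment at which its call begins. There is no depth.
- order.finish_job(): hands the job in, once; it reports no verdict.
The state is a dict: "time": time; "q": joint angles; "joint_velocities": joint speeds; "joint_efforts": joint torques, N m; "position": TCP position; "ee_rot": TCP orientation; "wrist_force": force on the tool from outside, world axes, zero at the start; "torque": the same for the moment, N m; "gripper_width": finger opening in m.
Only numpy, scipy, OpenCV 4.12 (cv2) and the standard library are available. Lean on these libraries where they do the work, as an engineer would, in place of code of your own. Each camera call takes 0.05 s, during which the arm holds its last target. There are 200 camera calls.

## Task

Push the row of three blue battery cells along its base plate, all together as one block, until it is fully home against the steel end stop. The cells must stay upright on the plate, never pulled apart, and end tight together, straight and centred between the yellow lines.

Things in the scene. Friction and masses are not known exactly. Their poses are not given: they have to be found in the camera images.
- blue_lead: Front cell of the row, nearest the end stop: blue battery cell, an upright block 36 mm (its x, along the row) x 60 mm (its y) x 50 mm tall, a black strip and two metal studs (4 mm high) on top; about 0.2 kg. Origin: centre of its underside. Its x axis points roughly towards the stop.
- blue_middle: Middle cell of the row: blue battery cell, an upright block 36 mm (its x, along the row) x 60 mm (its y) x 50 mm tall, a black strip and two metal studs (4 mm high) on top; about 0.2 kg. Origin: centre of its underside. The three stand face to face, nearly in line, with gaps of 2 to 4 mm; they start about 80 to 130 mm short of home.
- blue_tail: Rear cell of the row: blue battery cell, an upright block 36 mm (its x, along the row) x 60 mm (its y) x 50 mm tall, a black strip and two metal studs (4 mm high) on top; about 0.2 kg. Origin: centre of its underside. Its rear face is free, with empty room behind it.
- blue_plate_bay (a point): Middle of the bay, on top of the fixed flat plate (90 mm wide, 4 mm thick) under the blue cells. x points along the plate to the end stop, y across, z up. The stop, dark steel, 40 mm high, has its face at x = +54 mm; yellow lines edge the bay (x -54 to 54 mm). Home, the cells are at x = 36, 0 and -36 mm, y = 0. A like plate with orange cells lies 150 mm aside, not in use.
There are look-alikes about, which are no part of the job. What is shaped like the blue_middle but green or white is not meant.

How it is judged:
At the end, for the whole second after the job is handed in: The three blue cells stand at rest and upright (within 10 degrees) on the plate, each no more than 15 mm short of its place in a tight row against the end stop, within 15 mm of the bay's centre line and turned no more than 10 degrees from it (x of blue_lead in the frame of blue_plate_bay above 0.021 m and y of blue_lead in the frame of blue_plate_bay between -0.015 and 0.015 m and z of each of blue_lead, blue_middle, blue_tail in the frame of blue_plate_bay below 0.01 m and angle between the x axis of each of blue_lead, blue_middle, blue_tail and the x axis of blue_plate_bay, either way round below 0.1745 rad and angle between each of blue_lead, blue_middle, blue_tail's own z axis and vertical below 0.1745 rad and linear speed of each of blue_lead, blue_middle, blue_tail below 0.01 m/s and x of blue_middle in the frame of blue_plate_bay above -0.015 m and y of blue_middle in the frame of blue_plate_bay between -0.015 and 0.015 m and x of blue_tail in the frame of blue_plate_bay above -0.051 m and y of blue_tail in the frame of blue_plate_bay between -0.015 and 0.015 m); the robot touches nothing.
It fails at once if a cell is lifted more than 20 mm off the plate or tipped more than 20 degrees (z of any of blue_lead, blue_middle, blue_tail in the frame of blue_plate_bay above 0.02 m or angle between any of blue_lead, blue_middle, blue_tail's own z axis and vertical above 0.35 rad).
It fails at once if the row is broken up: the centres of two neighbouring cells come more than 58 mm apart (a gap of about 22 mm) (horizontal distance between blue_lead and blue_middle above 0.058 m or horizontal distance between blue_middle and blue_tail above 0.058 m).
It also fails if it takes over 32 s, if anything falls off the work surface, if the arm or the gripper's body presses on something with over 40 N, if the wrist force passes 120 N, or if a joint passes its speed limit or range.

## Working session

There is one attempt and no reset: what is moved stays moved. The work goes in short steps, Python scripts to look and compute and a shell command to move; the robot and the scene stay as the last step left them, time stands still between calls to the robot, and variables do not carry over. Pictures are saved under pics/ and viewed, about 8 in all and at most 12, crops included, and the job is handed in when it is done.

```bash
mkdir -p pics; python3 - <<'E'
from station import status, eyes, manip
import cv2, numpy as np, pickle
s=status.read_state(); print(s['time'],s['position'],np.round(s['ee_rot'],3).tolist(),s['gripper_width'])
d={}
for n in ('scene','top'):
    c=eyes.camera(n); d[n]=c; cv2.imwrite(f'pics/{n}0.png',c['pixels'][:,:,::-1]); print(n,c['fov_y'],c['cx'],c['cy'],np.round(c['R'],3).tolist(),c['t'])
pickle.dump(d,open('c0.pkl','wb'))
E
```

```text
0.0 [0.25598724 0.51436334 0.23047845] [[-0.895, 0.446, -0.001], [0.446, 0.895, -0.002], [0.0, -0.002, -1.0]] 0.08551749663078514
scene 54.27899739655858 315.18938388260125 235.8880267496097 [[0.726, 0.688, 0.013], [0.584, -0.606, -0.54], [-0.364, 0.4, -0.841]] [-0.48873939 -0.33318995  0.88697451]
top 48.30762102747265 323.2037506847773 239.60046189560805 [[0.02, -1.0, 0.018], [-0.983, -0.023, -0.184], [0.184, -0.014, -0.983]] [0.02166626 0.62787259 0.89932276]
```

View pics/top0.png

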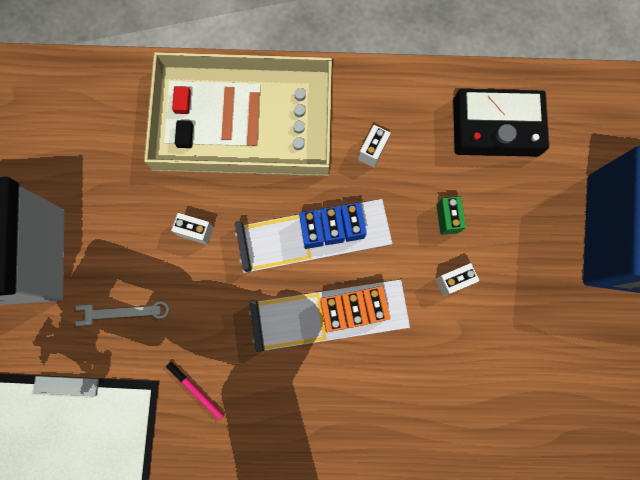

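View pics/scene0.png

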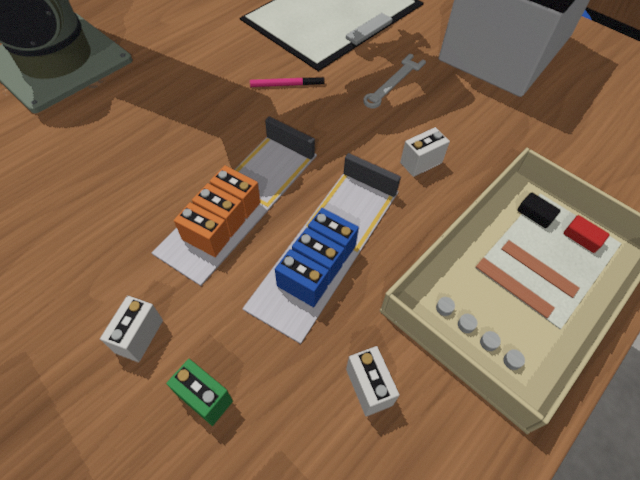

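The top view shows these candidates:
- the blue row at (311,227), (333,224) and (354,221), with its stop at (243,246)
- the orange row at (355,308)
- the green cell at (452,213)
- the white cells at (375,145), (191,227) and (458,278)

The blue row is the one meant. In the scene view it is at (318,255), with its stop at (371,175). Next I'll take one close crop of both views.

```bash
python3 - <<'E'
import cv2, numpy as np, pickle
d=pickle.load(open('c0.pkl','rb'))
a=cv2.resize(d['top']['pixels'][190:280,230:400],None,fx=3.8,fy=3.8,interpolation=cv2.INTER_CUBIC)
b=cv2.resize(d['scene']['pixels'][150:345,240:410],None,fx=3,fy=3,interpolation=cv2.INTER_CUBIC)[:,:]
im=np.zeros((590,800,3),np.uint8)
a=cv2.resize(d['top']['pixels'][190:280,230:400],None,fx=2.6,fy=2.6*1,interpolation=cv2.INTER_CUBIC)
a=cv2.rotate(cv2.resize(d['top']['pixels'][190:280,230:400],None,fx=3,fy=3,interpolation=cv2.INTER_CUBIC),cv2.ROTATE_90_CLOCKWISE)
im[:a.shape[0],:a.shape[1]]=a; im[:b.shape[0],285:285+b.shape[1]]=b
cv2.imwrite('pics/crop.png',im[:,:,::-1])
E
```

```text
(no output)
```

View pics/crop.png

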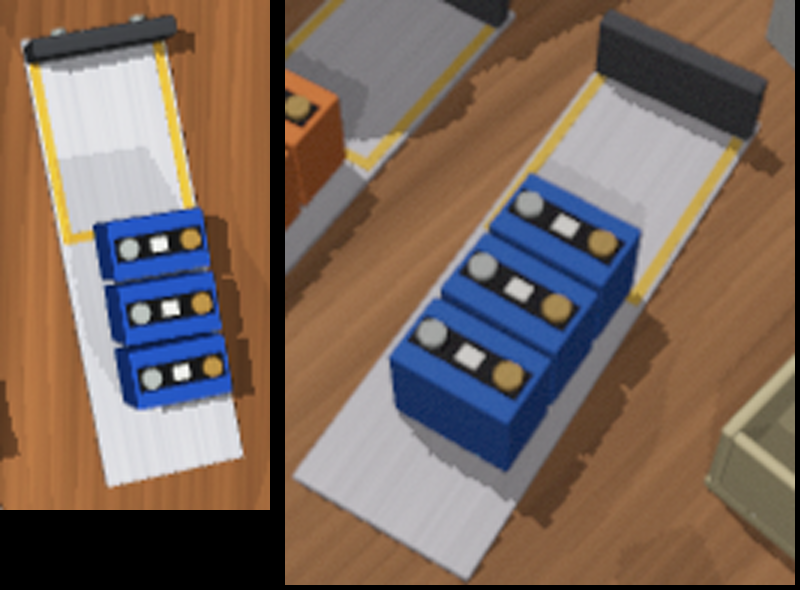

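```bash
cat > h.py <<'E'
import numpy as np
def ray(c,u,v):
    f=240/np.tan(np.radians(c['fov_y']/2)); R=np.array(c['R']); t=np.array(c['t'])
    d=R.T@np.array([(u-c['cx'])/f,(v-c['cy'])/f,1]); return -R.T@t, d/np.linalg.norm(d)
def plane(c,u,v,z):
    o,d=ray(c,u,v); return o+d*(z-o[2])/d[2]
def tri(c1,p1,c2,p2):
    o1,d1=ray(c1,*p1); o2,d2=ray(c2,*p2)
    k=np.linalg.lstsq(np.c_[d1,-d2],o2-o1,rcond=None)[0]; a=o1+k[0]*d1; b=o2+k[1]*d2
    return (a+b)/2, np.linalg.norm(a-b)
E
python3 - <<'E'
import pickle, numpy as np
from h import *
d=pickle.load(open('c0.pkl','rb')); T,S=d['top'],d['scene']
tp=lambda x,y:(230+(y-1)/3,190+(269-x+1)/3); sp=lambda x,y:(240+(x-285-1)/3,150+(y-1)/3)
for n,a,b in [('lead',(159,243),(565,226)),('mid',(171,308),(519,290)),('tail',(181,372),(470,357)),('pR',(242,457),(468,580)),('pL',(107,487),(295,477))]:
    p,e=tri(T,tp(*a),S,sp(*b)); print(n,np.round(p*1000,1),round(e*1000,1))
P=lambda c,q,z:np.round(1000*plane(c,*q,z)[:2],1)
for z in [.004]:
  for n,a in [('pR',(242,457)),('pL',(107,487)),('bayRL',(66,242)),('stopL',(36,66)),('stopR',(160,45))]: print('top',n,P(T,tp(*a),z))
  for n,a in [('pR',(468,580)),('pL',(295,477)),('bayRR',(641,298)),('stopL',(597,78)),('stopR',(746,138))]: print('scene',n,P(S,sp(*a),z))
for n,a,b in [('lead',(159,243),(565,226)),('mid',(171,308),(519,290)),('tail',(181,372),(470,357))]: print(n,P(T,tp(*a),.055),P(S,sp(*b),.055))
# tops tail rear corners
print('tail rear top', [P(S,sp(*a),.054) for a in [(391,357),(515,412)]],[P(T,tp(*a),.054) for a in [(137,407),(231,391)]])
E
```

```text
lead [651.2  58.   49.2] 1.1
mid [659.5  18.9  49.6] 1.0
tail [667.  -19.7  48.9] 0.5
pR [720.9 -77.6  -3.6] 0.5
pL [632.7 -96.7  -3.4] 0.3
top pR [718.7 -76.8]
top pL [631.3 -95.8]
top bayRL [601.6  58.1]
top stopL [580.2 167.1]
top stopR [658.8 183.9]
scene pR [723.  -79.3]
scene pL [635.9 -98.1]
scene bayRR [685.4  76.1]
scene stopL [580.9 162.6]
scene stopR [662.  185.9]
lead [650.3  58.4] [653.4  54.5]
mid [658.7  19.5] [661.5  16. ]
tail [665.8 -19. ] [669.2 -22.2]
tail rear top [array([645. , -44.7]), array([700.1, -27.3])] [array([639.4, -40.4]), array([697.4, -30.4])]
```

```bash
python3 -m inch '[[-0.3,[0,0,0],[0,0,0.12]],[-0.3,[0,0,0],[0,0,0.12]],[-0.3,[0,0,0],[0,0,0.12]],[-0.3,[0,0,0],[0,0,0.12]],[-0.3,[0,0,0],[0,0,0.12]],[-0.3,[0,0,0],[0,0,0.12]],[-0.3,[0,0,0],[0,0,0.12]],[-0.3,[0,0,0],[0,0,0.12]]]'
cat > g.py <<'E'
import sys,numpy as np
from station import status
s=status.read_state(); R=np.array(s['ee_rot']); p=np.array(s['position'])
g=np.array([float(a) for a in sys.argv[1:4]])
print('t',s['time'],'pos',np.round(p*1000,1),'w',round(s['gripper_width'],4),'F',np.round(s['wrist_force'],1))
print('tool shift mm',np.round(R.T@(g-p*1000),1))
Rd=np.array([[-.205,.979,0],[.979,.205,0],[0,0,-1]]).T; Rd=np.c_[Rd[:,0],Rd[:,1],Rd[:,2]]
from scipy.spatial.transform import Rotation as Q
print('turn',np.round(Q.from_matrix(R.T@Rd).as_rotvec(),3),'ux',np.round(R[:,0],3))
E
python3 g.py 679.8 -77.4 150
```

```text
time: 0.77
position: [0.2548, 0.5122, 0.2262]
ee_rot: [[-0.111, 0.994, -0.005], [0.994, 0.111, -0.01], [-0.009, -0.006, -1.0]]
wrist_force: [-0.2, -0.1, 0.4]
gripper_width: 0.0301
t 0.7667 pos [254.8 512.2 226.2] w 0.0301 F [-0.2 -0.1  0.4]
tool shift mm [-632.3  357.5   79.8]
turn [-0.007  0.009 -0.095] ux [-0.111  0.994 -0.009]
```

```bash
python3 -m inch '[[-0.3,[-33,18,2],[0,0.009,-0.095]],[-0.3,[-34,15,2],[0,0,0]],[-0.3,[-34,15,2],[0,0,0]],[-0.3,[-34,15,2],[0,0,0]],[-0.3,[-34,15,2],[0,0,0]],[-0.3,[-34,15,2],[0,0,0]],[-0.3,[-34,15,2],[0,0,0]],[-0.3,[-34,15,2],[0,0,0]],[-0.3,[-34,15,2],[0,0,0]],[-0.3,[-34,15,2],[0,0,0]]]'; python3 g.py 679.8 -77.4 150
```

```text
time: 1.6
position: [0.4725, 0.2014, 0.1995]
ee_rot: [[-0.211, 0.977, -0.012], [0.977, 0.211, -0.001], [0.002, -0.012, -1.0]]
wrist_force: [1.2, 1.8, -0.6]
gripper_width: 0.0296
t 1.6 pos [472.5 201.4 199.5] w 0.0296 F [ 1.2  1.8 -0.6]
tool shift mm [-316.3  144.4   47.2]
turn [-0.012 -0.002  0.006] ux [-0.211  0.977  0.002]
```

```bash
python3 -m inch '[[-0.3,[-35,16,3],[-0.01,0,0]],[-0.3,[-35,16,3],[0,0,0]],[-0.3,[-35,16,3],[0,0,0]],[-0.3,[-35,16,3],[0,0,0]],[-0.3,[-35,16,3],[0,0,0]],[-0.3,[-35,16,3],[0,0,0]],[-0.3,[-35,16,3],[0,0,0]],[-0.3,[-35,16,3],[0,0,0]],[-0.3,[-35,16,3],[0,0,0]]]'; python3 g.py 679.8 -77.4 150
```

```text
time: 2.35
position: [0.6845, -0.0929, 0.1662]
ee_rot: [[-0.209, 0.978, -0.009], [0.978, 0.209, 0.002], [0.004, -0.008, -1.0]]
wrist_force: [0.8, 0.6, 1.0]
gripper_width: 0.0299
t 2.35 pos [684.5 -92.9 166.2] w 0.0299 F [0.8 0.6 1. ]
tool shift mm [16.1 -1.2 16.3]
turn [-0.008 -0.004  0.004] ux [-0.209  0.978  0.004]
```

```bash
python3 -m inch '[[-0.3,[2,0,35],[-0.008,-0.004,0]],[-0.3,[2,0,35],[0,0,0]],[-0.3,[2,0,30],[0,0,0]],[-0.3,[2,0,26],[0,0,0]],[-0.3,[0,0,14],[0,0,0]],[-0.3,[0,0,0],[0,0,0]]]'; python3 g.py 679.8 -77.4 18; python3 - <<'E'
from station import eyes
import cv2, numpy as np
a=eyes.camera('top')['pixels'][190:280,230:430]; b=eyes.camera('scene')['pixels'][150:370,220:420]
im=np.vstack([cv2.resize(a,None,fx=2.6,fy=2.6,interpolation=3),cv2.resize(b,None,fx=2.6,fy=1.6*1,interpolation=3)])
im=np.hstack([cv2.resize(b,(530,583),interpolation=3),cv2.resize(cv2.rotate(a,0),(265,583),interpolation=3)])
cv2.imwrite('pics/p1.png',im[:,:,::-1])
E
```

```text
time: 2.85
position: [0.6892, -0.0969, 0.0173]
ee_rot: [[-0.198, 0.98, 0.005], [0.98, 0.198, -0.004], [-0.005, 0.004, -1.0]]
wrist_force: [-0.5, 0.0, 0.1]
gripper_width: 0.0298
t 2.85 pos [689.2 -96.9  17.3] w 0.0298 F [-0.5  0.   0.1]
tool shift mm [21.  -5.3 -0.8]
turn [ 0.004  0.005 -0.007] ux [-0.198  0.98  -0.005]
```

View pics/p1.png

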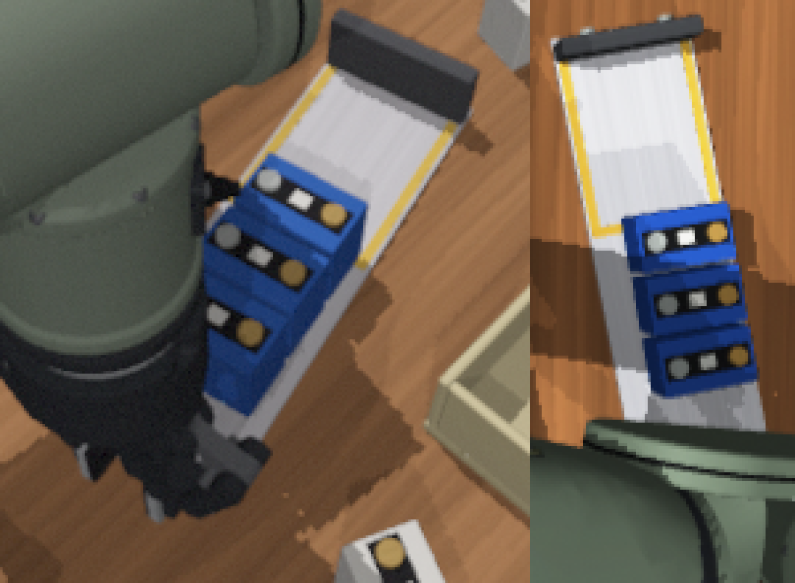

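The scene view (left) shows the fingers at about (150,500), behind the tail and clear of it. In the top view (right) the row is intact and sits a little right of centre. Next I'll quantify that offset.

```bash
python3 - <<'E'
import pickle, numpy as np
from h import *
d=pickle.load(open('c0.pkl','rb')); T,S=d['top'],d['scene']
sp=lambda x,y:(240+(x-286)/3,150+(y-1)/3); tp=lambda x,y:(230+(y-1)/3,190+(270-x)/3)
u=np.array([-.205,.979]); n=np.array([.979,.205])
def P(c,q,z,l): p=1000*plane(c,*q,z)[:2]; print(l,np.round([u@p,n@p],1))
P(S,sp(505,470),.004,'S tail bot R'); P(S,sp(400,410),.004,'S tail bot L')
for q,l in [((468,580),'pR'),((748,140),'stopR'),((641,298),'bayRR'),((295,477),'pL'),((597,78),'stopL')]: P(S,sp(*q),.004,'S '+l)
for q,l in [((242,457),'pR'),((107,487),'pL'),((66,242),'bayRL'),((36,66),'stopL'),((160,45),'stopR'),((194,208),'R edge by lead')]: P(T,tp(*q),.004,'T '+l)
for q,l in [((159,243),'lead'),((171,308),'mid'),((181,372),'tail')]: P(T,tp(*q),.055,'T '+l)
for q,l in [((565,226),'lead'),((519,290),'mid'),((470,357),'tail')]: P(S,sp(*q),.055,'S '+l)
E
```

```text
S tail bot R [-175.1  678.4]
S tail bot L [-175.2  623. ]
S pR [-225.8  691.6]
S stopR [ 45.7 687.6]
S bayRR [-66.  686.6]
S pL [-226.4  602.4]
S stopL [ 40.1 602. ]
T pR [-222.5  687.9]
T pL [-223.2  598.4]
T bayRL [-66.5 600.9]
T stopL [ 44.7 602.3]
T stopR [ 45.  682.6]
T R edge by lead [-60.1 685.7]
T lead [-76.2 648.7]
T mid [-116.   648.8]
T tail [-155.1  647.9]
S lead [-80.6 650.8]
S mid [-119.9  650.9]
S tail [-158.9  650.6]
```

```bash
sed -i 's/^Rd=/u=np.array([-.205,.979]);n=np.array([.979,.205]);print("along,cross",np.round([u@p[:2]*1000,n@p[:2]*1000],1));Rd=/' g.py
python3 -m inch '[[-0.3,[14,-5,0],[0.004,0.004,-0.007]],[-0.3,[14,0,0],[0,0,0]],[-0.3,[8,0,0],[0,0,0]],[-0.3,[0,0,0],[0,0,0]]]' >/dev/null; python3 g.py 649.5 -32.6 18
```

```text
t 3.2833 pos [680.7 -59.6  26. ] w 0.03 F [-1.7  0.  -0.5]
tool shift mm [ 32.8 -25.1   7.5]
along,cross [-197.8  654.2]
turn [ 0.013  0.004 -0.   ] ux [-0.205  0.979 -0.004]
```

```bash
python3 -m inch '[[-0.3,[0,-4,7],[0.01,0.003,0]],[-0.3,[0,0,0],[0,0,0]],[-0.3,[0,0,0],[0,0,0]]]' >/dev/null; python3 g.py 649.5 -32.6 18
```

```text
t 3.5333 pos [677.8 -58.5  21.5] w 0.03 F [0.6 0.1 1.1]
tool shift mm [ 31.2 -22.3   3.2]
along,cross [-196.2  651.6]
turn [0.007 0.003 0.003] ux [-0.208  0.978 -0.003]
```

```bash
python3 -m inch '[[-0.3,[6,-1,3],[0.006,0.003,0]],[-0.3,[6,0,0],[0,0,0]],[-0.3,[6,0,0],[0,0,0]],[-0.3,[6,0,0],[0,0,0]],[-0.3,[6,0,0],[0,0,0]],[-0.3,[6,0,0],[0,0,0]]]' >/dev/null; python3 g.py 649.5 -32.6 18
```

```text
t 4.0333 pos [670.2 -25.   18.3] w 0.0299 F [ 1.4 -4.9  0.7]
tool shift mm [ -3.1 -21.9   0.3]
along,cross [-161.9  651. ]
turn [0.003 0.005 0.002] ux [-0.207  0.978 -0.005]
```

```bash
python3 -m inch '[[-0.3,[6,0,0],[0,0.004,0]],[-0.3,[6,0,0],[0,0,0]],[-0.3,[6,0,0],[0,0,0]],[-0.3,[6,0,0],[0,0,0]],[-0.3,[6,0,0],[0,0,0]],[-0.3,[6,0,0],[0,0,0]],[-0.3,[6,0,0],[0,0,0]],[-0.3,[6,0,0],[0,0,0]]]' >/dev/null; python3 g.py 649.5 -32.6 18; python3 - <<'E'
from station import eyes
import cv2, numpy as np
a=eyes.camera('top')['pixels'][190:280,230:430]; b=eyes.camera('scene')['pixels'][150:370,240:440]
im=np.hstack([cv2.resize(b,(530,583),interpolation=3),cv2.resize(cv2.rotate(a,0),(265,583),interpolation=3)])
cv2.imwrite('pics/p2.png',im[:,:,::-1])
E
```

```text
t 4.7 pos [659.1  26.6  18.3] w 0.0299 F [ 1.1 -3.2 -0.4]
tool shift mm [-56.  -21.6   0.3]
along,cross [-109.   650.7]
turn [0.003 0.002 0.002] ux [-0.207  0.978 -0.002]
```

View pics/p2.png

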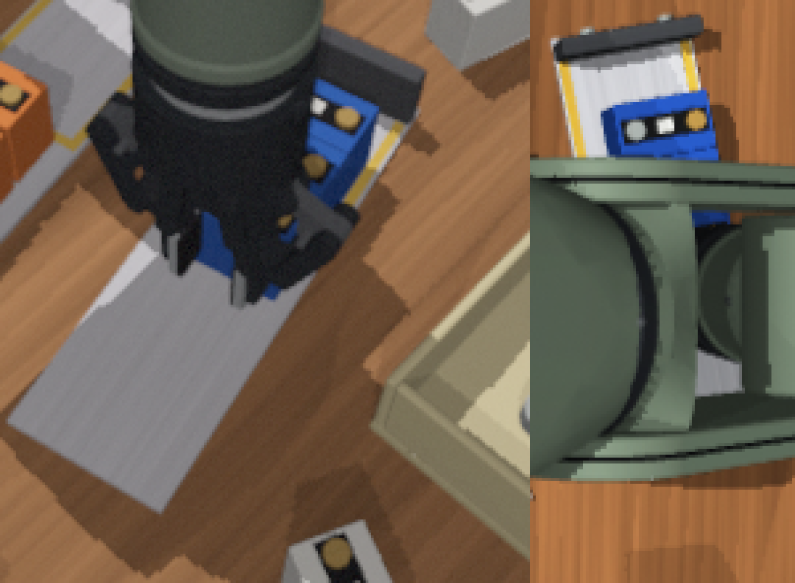

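The row is moving as one block, upright and straight, with the lead at (345,110) in the scene view and about 34 mm still to go.

```bash
python3 -m inch '[[-0.3,[6,0,0],[0,0.002,0]],[-0.3,[6,0,0],[0,0,0]],[-0.3,[6,0,0],[0,0,0]],[-0.3,[4,0,0],[0,0,0]],[-0.3,[3,0,0],[0,0,0]]]' >/dev/null; python3 g.py 649.5 -32.6 18;python3 -m inch '[[-0.3,[3,0,0],[0,0,0]],[-0.3,[3,0,0],[0,0,0]]]' |grep wrist_f; python3 g.py 649.5 -32.6 18
```

```text
t 5.2167 pos [653.3  53.2  18.3] w 0.03 F [ 1.  -3.8 -0.3]
tool shift mm [-83.2 -21.5   0.2]
along,cross [-81.8 650.5]
turn [ 0.002 -0.     0.003] ux [-0.208  0.978  0.   ]
wrist_force: [1.4, -4.1, 0.2]
t 5.3833 pos [651.9  59.7  18.3] w 0.0302 F [ 1.4 -4.1  0.2]
tool shift mm [-89.8 -21.5   0.2]
along,cross [-75.2 650.4]
turn [ 0.002 -0.     0.003] ux [-0.208  0.978  0.   ]
```

```bash
for i in 1 2 3; do :; done; python3 -m inch '[[-0.3,[3,0,0],[0,0,0]]]' |grep -E "wrist_f|posi"; python3 -m inch '[[-0.3,[3,0,0],[0,0,0]]]' |grep -E "wrist_f|posi"; python3 -m inch '[[-0.3,[2,0,0],[0,0,0]]]' |grep -E "wrist_f|posi"
```

```text
position: [0.6522, 0.0611, 0.0184]
wrist_force: [4.8, -17.1, -1.9]
position: [0.6525, 0.061, 0.0185]
wrist_force: [3.2, -18.9, -1.3]
position: [0.6526, 0.0608, 0.0185]
wrist_force: [1.6, -8.9, -0.9]
```

The force rose to 19 N with no further travel, at the place computed for home. Next I'll back straight off, lift, and look.

```bash
python3 -m inch '[[-0.3,[-5,0,0],[0,0,0]],[-0.3,[-15,0,0],[0,0,0]],[-0.3,[-25,0,0],[0,0,0]],[-0.3,[-25,0,-5],[0,0,0]],[-0.3,[-10,0,-35],[0,0,0]],[-0.3,[0,0,-40],[0,0,0]],[-0.3,[-30,0,-30],[0,0,0]],[-0.3,[-40,0,-10],[0,0,0]],[-0.3,[-40,0,0],[0,0,0]],[-0.3,[-40,0,0],[0,0,0]]]'>/dev/null; python3 -m inch '[[-0.3,[-40,0,0],[0,0,0]],[-0.3,[-40,0,0],[0,0,0]],[-0.3,[-40,0,0],[0,0,0]],[-0.3,[0,0,0],[0,0,0]]]'; python3 - <<'E'
from station import eyes
import cv2, numpy as np, pickle
d={k:eyes.camera(k) for k in ('top','scene')}; pickle.dump(d,open('c1.pkl','wb'))
b=cv2.resize(d['scene']['pixels'][150:345,240:410],None,fx=3,fy=3,interpolation=3)
a=cv2.rotate(cv2.resize(d['top']['pixels'][190:280,230:400],None,fx=3,fy=3,interpolation=3),0)
im=np.zeros((590,800,3),np.uint8); im[:a.shape[0],:a.shape[1]]=a; im[:b.shape[0],285:285+b.shape[1]]=b
cv2.imwrite('pics/p3.png',im[:,:,::-1])
E
```

```text
time: 6.8
position: [0.7271, -0.2921, 0.1437]
ee_rot: [[-0.216, 0.976, 0.004], [0.976, 0.216, 0.004], [0.003, 0.005, -1.0]]
wrist_force: [-0.8, -0.2, -0.4]
gripper_width: 0.0303
```

View pics/p3.png

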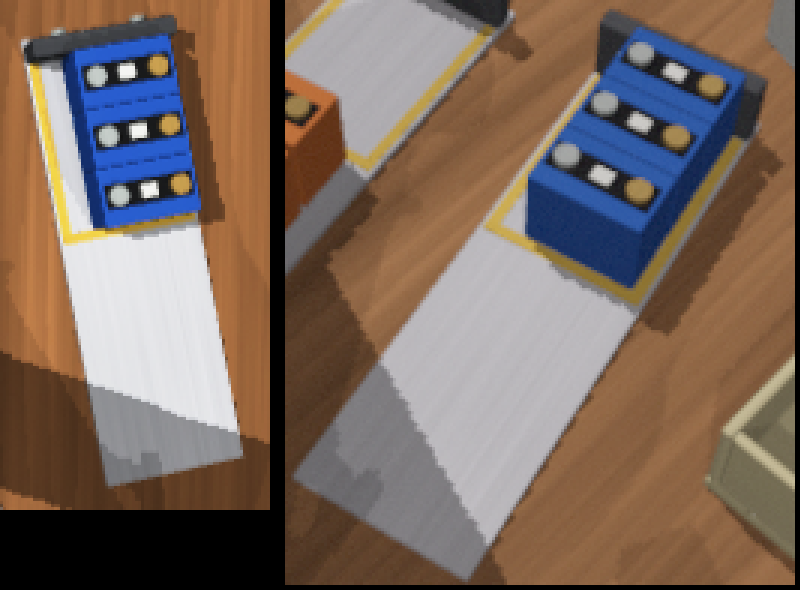

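The three cells stand tight and square against the stop, inside the yellow lines and a little to the right. Their marks are at (675,72), (638,122) and (601,176) in the scene half. Next I'll measure the sideways offset.

```bash
python3 - <<'E'
import pickle, numpy as np
from h import *
d=pickle.load(open('c1.pkl','rb')); T,S=d['top'],d['scene']
sp=lambda x,y:(240+(x-286)/3,150+(y-1)/3); tp=lambda x,y:(230+(y-1)/3,190+(270-x)/3)
u=np.array([-.205,.979]); n=np.array([.979,.205])
def P(c,q,z,l): p=1000*plane(c,*q,z)[:2]; print(l,np.round([u@p,n@p],1))
for q,l in [((530,237),'tail bot L'),((635,288),'tail bot R'),((487,228),'bay L'),((639,305),'bay R')]: P(S,sp(*q),.004,'S '+l)
for q,l in [((104,230),'tail bot L'),((199,211),'R by tail'),((66,242),'bay L'),((201,214),'bay R')]: P(T,tp(*q),.004,'T '+l)
for t,s,l in [((127,71),(675,72),'lead'),((138,131),(638,122),'mid'),((149,190),(601,176),'tail')]:
    p,e=tri(T,tp(*t),S,sp(*s)); p*=1000; print(l,np.round([u@p[:2],n@p[:2],p[2],e*1000],1)); P(T,tp(*t),.055,'T '+l); P(S,sp(*s),.055,'S '+l)
E
```

```text
S tail bot L [-64.3 624.1]
S tail bot R [-62.6 681.5]
S bay L [-70.9 603.6]
S bay R [-69.9 687.7]
T tail bot L [-63.4 626. ]
T R by tail [-62.6 688.5]
T bay L [-66.5 600.9]
T bay R [-64.7 689.5]
lead [2.86e+01 6.49e+02 5.00e+01 4.00e-01]
T lead [ 28.3 648.1]
S lead [ 24.4 650.4]
mid [ -8.  648.9  50.3   0.8]
T mid [ -8.  648.2]
S mid [-11.8 650. ]
tail [-44.  649.3  49.2   0.7]
T tail [-43.8 648.4]
S tail [-48.2 650.8]
```

```bash
python3 -c "
from station import order; print(order.finish_job())"
```

```text
the job is handed in; nothing more can be done
None
```

I pushed the blue row from behind with the fingers part-open as a two-point pusher, about 110 mm along the plate. I stopped when the force rose to 19 N against the end stop. Then I backed straight off, lifted clear of everything, and handed the job in at about 7 s.

**Last checks from both cameras:**
- **Position:** the cells are upright and tight together, 36 to 37 mm apart centre to centre. The lead cell is within about 3 mm of its computed home place.
- **Straightness:** the row is straight to within about 1°.
- **Centring:** the row is not exactly on the centre line. It sits about 4–5 mm to one side by the marks on the cell tops, and about 7 mm by the tail's lower corners in the scene view. It started about that far off, and I left it because the limit is 15 mm.

**Checks that disagreed:**
- **Top-view corner:** one corner reading in the top view gave about 10 mm off centre. I think I picked the top edge of the cell instead of its base, but did not re-measure it.
- **Heights:** triangulated heights came out 5–8 mm low for both the plate and the cell tops. I took that as calibration bias.

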